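Transfer four micro-section specimens to the other rack in reverse order

ROBOT

A 6-joint arm with a two-finger parallel gripper is mounted at the origin on a cart in front of the work surface, level with it; the furniture and walls round the work are solid. World frame = base frame: x ahead of the robot, y to its left, z up, the work surface at z = 0. Lengths are in m, angles in rad, forces in N, time in s.
With the tool pointing down it reaches from about 0.35 to 0.775 m from the base axis. Payload 5.5 kg.
Tool frame: the origin (TCP) lies at the very end of the fingers, on their centre line; the grasp point (between the pads) lies 19 mm behind it; z points along the fingers, y is the line along which they close (so a half turn about z gives the same grasp; the last joint's range is limited). The gripper opens to 85 mm and grips with 20 to 120 N. Pads are 22 mm wide; open, the fingers measure 114 mm over their backs; the gripper's body (76 mm by 85 mm) begins 54 mm behind the grasp point. The pads swing forward as they close: fully open they stand 13 mm farther back than shut.
Start: joints at [-1.483, 0.313, 0.046, 1.304, 0, 1.431], TCP at [0.13, -0.56, 0.231] pointing down, gripper open.
Joint ranges: [-2.76, 2.76], [-0.86, 1.69], [-1.03, 1.26], [-2.2, 2.34], [-1.47, 1.5], [-3.14, 3.14]. Speed limits (rad/s): [2.57, 2.57, 3.14, 3.14, 3.14, 3.14].

INTERFACE

Orientations are given as a unit quaternion [w, x, y, z].
In Python, from workcell import env, cams, ticket, spotter gives the robot as it stands.
- The arm moves only by the tool jog_arm, never from a script. Its argument "increments" is a list that holds one entry, the list of rows, each a list of 7 numbers: the shift along the tool's x, y, z in units of 0.25 m (1.0 is 0.25 m), then the turn, a rotation vector about the tool's x, y, z in units of 180 degrees (1.0 is 180 degrees), then the closure in counts, from 0 (fully open) to 255 (shut). A call has 1 to 20 rows; each row shifts and turns the commanded pose from where the row before left it, along the tool's axes as they then stand; what a row does not reach is not made up. A row lasts 1/10 s, in which the tool goes at most 50 mm and 8.59 degrees, less where a joint would pass 70% of its speed; a pose out of reach is approached as far as the arm can. A call with a number of a shift or a turn outside -1 to 1 is refused whole. A call with a gripper value outside its range is refused whole. The fingers move at their own pace and stop on an object; "force" is the grip in N (left out, the last holds). Time passes only in rows, so rows that do not move let the fingers close. It gives the time, the measured TCP pose, the force, the opening and the grip force at its end, in the units of the state.
- env.get_state(): the state, without advancing time (a new reading comes with each control period).
- cams.read_camera(name): name is "scene" or "top" or "wrist"; returns a dict with "pixels" (384x512x3 uint8, red, green, blue), "fx", "fy", "cx", "cy" (pixels), "xyz" and "attitude" of the camera in the world; the wrist camera has in their place "mount" (4x4, takes a point from camera to tool coordinates, whose origin is the TCP and whose axes are the flange's). Camera axes: x right, y down, z forward; pixel columns grow to the right and rows downward; lengths in m; the calibration is good to about 2 mm. The wrist camera is an equidistant fisheye: a pixel r from the principal point sees the ray r / f radians off the axis. A picture is of the moment at which its call begins: read the wrist's pose just before it. There is no depth.
- ticket.hand_in(): hands the job in; it is judged then, once.
Trained networks look in the newest picture that a camera, given by its name, has taken for a name from the list of things; names that differ only in an ending like _2 or _b are one class to them, and where a whole thing is asked for, a point or a joint stands for the part that bears it (a point fixed in the world has none). Each returns a list of dicts, best first, with "conf" (0 to 1); they miss things now and then, are a little off and sometimes report something else, mostly with a low value. They report only what shows in the picture. A call takes as long as a camera call.
- spotter.find_in(target, camera): "uv" ([column, row] in pixels, amid what is visible of it).
- spotter.cut_out(target, camera): "region" (384x512 bool, what is visible of it) and "uv" ([column, row] in pixels, amid what is visible of it).
- spotter.landmark_of(target, camera): "uv" ([column, row] in pixels: a listed point, or the origin of a listed thing).
The state is a dict: "clock": time; "joint_pos": joint angles; "qvel": joint speeds; "tau": joint torques, N m; "tcp_pos": TCP position; "orientation": TCP orientation; "wrist_force": force on the tool from outside, world axes, zero at the start; "ft_torque": the same for the moment, N m; "finger_gap": finger opening in m; "grip_force": force on a finger pad.
Only numpy, scipy, OpenCV 4.12 (cv2) and the standard library are available. Lean on these libraries where they do the work, as an engineer would, in place of code of your own. Each camera call takes 0.05 s, during which the arm holds its last target. There are 200 camera calls.

TASK

The four resin specimens in the aluminium rack have to go into the empty wooden rack in reverse order for the next microscope session: the one nearest the yellow dot of the aluminium rack goes into the pocket farthest from the yellow dot of the wooden rack, and so on along the row, so that the one farthest from the dot ends nearest the other rack's dot. Seat each specimen upright and flat in its own pocket, set it down without dropping it, and let go. (A tall microscope stands at the right end of the worktop.)

Things in the scene. Friction and masses are not known exactly. Their poses are not given: they have to be found in the camera images.
- rack_from: Full aluminium rack, fixed: tray 58 (x) by 214 mm (y), any yaw. Origin: centre of its underside, on the worktop; z up. Four 46 x 46 mm pockets in a row, centres at x 0, y -78, -26, 26, 78 mm; floor at z 6 mm, top of the 6 mm thick rims at z 11 mm. Tongue at the +y end (to y 125 mm) with a yellow dot, 16 mm across. Ledge on the -x side (to x -46, up to 6 mm high) holds the tags
- rack_to: Empty brown wooden rack, fixed: tray 58 (x) by 214 mm (y), any yaw. Origin: centre of its underside, on the worktop; z up. Four 46 x 46 mm pockets in a row, centres at x 0, y -78, -26, 26, 78 mm; floor at z 6 mm, top of the 6 mm thick rims at z 11 mm. Tongue at the +y end (to y 125 mm) with a yellow dot, 16 mm across. No ledge
- mount_red: The red resin specimen: a loose upright cylinder of red resin, 30 mm in diameter and 28 mm high, about 35 g, with a small bright metal section in its top face. Origin: centre of its underside; z along its axis, up. It starts standing in the middle of a pocket of the aluminium rack, which pocket changes from start to start
- mount_blue: The blue resin specimen: a loose upright cylinder of blue resin, 30 mm in diameter and 28 mm high, about 35 g, with a small bright metal section in its top face. Origin: centre of its underside; z along its axis, up. It starts standing in the middle of a pocket of the aluminium rack, which pocket changes from start to start
- mount_green: The green resin specimen: a loose upright cylinder of green resin, 30 mm in diameter and 28 mm high, about 35 g, with a small bright metal section in its top face. Origin: centre of its underside; z along its axis, up. It starts standing in the middle of a pocket of the aluminium rack, which pocket changes from start to start
- mount_black: The black resin specimen: a loose upright cylinder of black resin, 30 mm in diameter and 28 mm high, about 35 g, with a small bright metal section in its top face. Origin: centre of its underside; z along its axis, up. It starts standing in the middle of a pocket of the aluminium rack, which pocket changes from start to start
- tag_red: Flat red label tag, 12 x 32 x 1.6 mm, fixed on the ledge of the aluminium rack beside the pocket in which the red specimen starts (37 mm from that pocket's centre in the rack's -x direction); it stays there and records the starting order. Origin: centre of its underside, long side along y
- tag_blue: Flat blue label tag, 12 x 32 x 1.6 mm, fixed on the ledge of the aluminium rack beside the pocket in which the blue specimen starts (37 mm from that pocket's centre in the rack's -x direction); it stays there and records the starting order. Origin: centre of its underside, long side along y
- tag_green: Flat green label tag, 12 x 32 x 1.6 mm, fixed on the ledge of the aluminium rack beside the pocket in which the green specimen starts (37 mm from that pocket's centre in the rack's -x direction); it stays there and records the starting order. Origin: centre of its underside, long side along y
- tag_black: Flat black label tag, 12 x 32 x 1.6 mm, fixed on the ledge of the aluminium rack beside the pocket in which the black specimen starts (37 mm from that pocket's centre in the rack's -x direction); it stays there and records the starting order. Origin: centre of its underside, long side along y

How it is judged:
By the outcome, as a careful person would: the job done as asked, in the order asked, and still so for the second after the job is handed in, with the robot touching nothing.
It also fails if it takes over 90 s, if anything falls off the work surface, if the arm or the gripper's body presses on something with over 40 N, if the wrist force passes 120 N, or if a joint passes its speed limit or range.

## Working session

There is one attempt and no reset: what is moved stays moved. The work goes in short steps, Python scripts to look and compute and a tool call to move; the robot and the scene stay as the last step left them, time stands still between calls to the robot, and variables do not carry over. Pictures are saved under pics/ and viewed, at most 14 in all, crops included, and the job is handed in when it is done.

Besides the shell and the picture viewer there is one more tool, called after "Call:" as a command line: name --argument value ..., lists and objects as JSON in quotes. jog_arm: Moves the arm, as the interface text tells. Shifts and turns lie within -1 to 1; 1 stands for 0.25 m of shift or 180 degrees of turn. Its arguments: {"type":"object","properties":{"increments":{"type":"array"},"force":{"type":"number"}},"required":["increments"]}

```bash
ls; mkdir -p pics; cat > h.py <<'E'
import numpy as np, cv2, json
from scipy.spatial.transform import Rotation as R
from workcell import env, cams, ticket, spotter
def rot(q): return R.from_quat([q[1],q[2],q[3],q[0]]).as_matrix()
def shot(n,save=None):
    s=env.get_state(); c=cams.read_camera(n)
    if n=="wrist":
        T=np.eye(4);T[:3,:3]=rot(s["orientation"]);T[:3,3]=s["tcp_pos"];T=T@np.array(c["mount"])
        c["Rw"]=T[:3,:3];c["o"]=T[:3,3]
    else:
        a=np.array(c["attitude"]); c["Rw"]=rot(a) if a.size==4 else a; c["o"]=np.array(c["xyz"])
    c["fish"]=n=="wrist"
    if save: cv2.imwrite(save,c["pixels"][:,:,::-1])
    return c
def ray(c,uv):
    x=(uv[0]-c["cx"])/c["fx"];y=(uv[1]-c["cy"])/c["fy"]
    if c["fish"]:
        r=np.hypot(x,y)+1e-12; d=np.array([x/r*np.sin(r),y/r*np.sin(r),np.cos(r)])
    else: d=np.array([x,y,1.]);d/=np.linalg.norm(d)
    return c["Rw"]@d
def onz(c,uv,z):
    d=ray(c,uv);return c["o"]+d*(z-c["o"][2])/d[2]
def tri(c1,u1,c2,u2):
    d1=ray(c1,u1);d2=ray(c2,u2)
    t=np.linalg.lstsq(np.c_[d1,-d2],c2["o"]-c1["o"],rcond=None)[0]
    a=c1["o"]+t[0]*d1;b=c2["o"]+t[1]*d2
    return (a+b)/2,np.linalg.norm(a-b)
E
python3 - <<'E'
from h import *
np.set_printoptions(precision=4,suppress=True)
C={n:shot(n,f"pics/{n}0.png") for n in("scene","top")}
for n in C: print(n,C[n]["o"],C[n]["fx"],C[n]["Rw"].tolist())
for t in["rack_from","rack_to"]+[a+b for a in("mount_","tag_") for b in("red","blue","green","black")]:
  for n in C:
    for f in (spotter.landmark_of,spotter.find_in):
      L=f(t,n); print(t,n,f.__name__,[(np.round(l["uv"],1).tolist(),round(l["conf"],2),onz(C[n],l["uv"],0.0).round(3).tolist()) for l in L[:2]])
E
```

```text
pics
scene [ 0.0798 -0.5109  0.5293] 360.8037667593147 [[0.6824867695388541, -0.4304902950611485, 0.5906690403792841], [-0.7305394976150847, -0.37647287446806055, 0.5697194197269877], [-0.022887809609457244, -0.8203330303284888, -0.5714279197968541]]
top [ 0.5166 -0.0241  0.9596] 484.83182622287546 [[-0.02524912419915327, -0.9960683295024544, 0.08491386629618353], [-0.9996356545042593, 0.024346006213285854, -0.011654622486555813], [0.009541486834724382, -0.08517719732212985, -0.9963201318277826]]
rack_from scene call [([281.8, 234.9], 0.55, [0.548, -0.137, 0.0])]
rack_from scene call [([277.7, 242.3], 0.66, [0.524, -0.146, 0.0])]
rack_from top call [([304.9, 211.4], 0.88, [0.551, -0.144, 0.0]), ([170.0, 201.3], 0.49, [0.577, 0.122, 0.0])]
rack_from top call []
rack_to scene call [([212.8, 187.3], 0.81, [0.573, 0.119, 0.0])]
rack_to scene call [([210.5, 187.5], 0.62, [0.569, 0.123, 0.0])]
rack_to top call [([169.6, 205.2], 0.55, [0.57, 0.123, 0.0])]
rack_to top call [([168.7, 200.5], 0.72, [0.579, 0.125, 0.0])]
mount_red scene call [([310.7, 222.2], 0.45, [0.626, -0.159, 0.0])]
mount_
[... 1600 characters left out ...]
59.1], 0.49, [0.479, -0.17, 0.0])]
tag_blue top call [([319.3, 253.1], 0.43, [0.468, -0.17, 0.0])]
tag_blue top call [([320.0, 248.2], 0.57, [0.478, -0.171, 0.0]), ([300.4, 249.6], 0.56, [0.476, -0.133, 0.0])]
tag_green scene call [([290.3, 246.2], 0.51, [0.533, -0.174, 0.0])]
tag_green scene call [([290.4, 223.0], 0.46, [0.593, -0.126, 0.0])]
tag_green top call [([319.1, 225.4], 0.68, [0.522, -0.171, 0.0])]
tag_green top call [([320.8, 222.7], 0.64, [0.528, -0.175, 0.0])]
tag_black scene call [([305.5, 235.5], 0.63, [0.581, -0.177, 0.0])]
tag_black scene call []
tag_black top call [([325.2, 200.2], 0.52, [0.572, -0.185, 0.0])]
tag_black top call [([323.4, 198.4], 0.4, [0.576, -0.182, 0.0])]
```

```bash
python3 -c "
import cv2,numpy as np
a=np.hstack([cv2.imread('pics/scene0.png'),cv2.imread('pics/top0.png')])
cv2.imwrite('pics/both0.png',cv2.resize(a,(800,300),interpolation=3))"
```

```text
(no output)
```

View pics/top0.png

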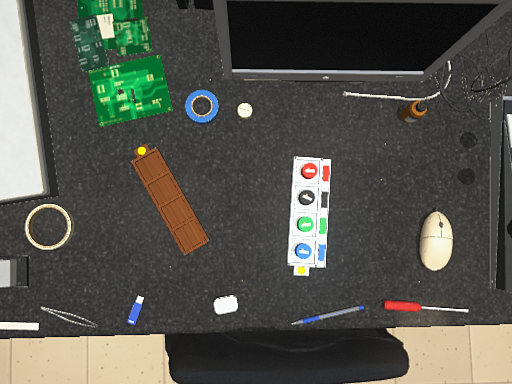

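View pics/scene0.png

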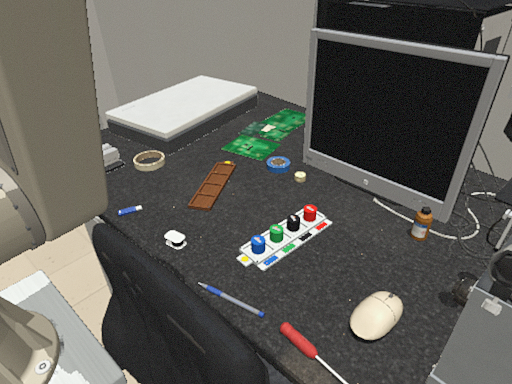

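The top view shows the aluminium rack at columns 292–330, rows 157–275, with its dot at (302,270). From the dot, its order is blue, green, black, red. The wooden rack runs from its dot at (142,151) down to (195,247) and is empty. In the scene view the microscope is at the right edge and the monitor is behind the racks.

```bash
cat > fit.py <<'E'
from h import *
from scipy.optimize import least_squares
def yellow(c,lo=(20,120,120),hi=(35,255,255)):
    m=cv2.inRange(cv2.cvtColor(c["pixels"],cv2.COLOR_RGB2HSV),lo,hi)
    n,_,st,ce=cv2.connectedComponentsWithStats(m)
    return sorted([(int(st[i,4]),ce[i].round(1).tolist()) for i in range(1,n) if st[i,4]>12],reverse=True)
E
python3 - <<'E'
from fit import *
np.set_printoptions(precision=4,suppress=True)
C={n:shot(n) for n in("scene","top")}
for n in C: print(n,yellow(C[n])[:6])
for t in["rack_from","rack_to"]+["mount_"+b for b in("red","blue","green","black")]:
  U={}
  for n in C:
    L=spotter.cut_out(t,n)
    if not L: print(t,n,'none');continue
    m=L[0]["region"].astype(np.uint8);p=cv2.findNonZero(m);r=cv2.minAreaRect(p)
    U[n]=L[0]["uv"]
    print(t,n,round(L[0]["conf"],2),m.sum(),np.round(L[0]["uv"],1),[onz(C[n],q,.011)[:2].round(3).tolist() for q in cv2.boxPoints(r)] if 'rack' in t and n=='top' else onz(C[n],L[0]["uv"],.02))
  if len(U)==2: print('  tri',tri(C["scene"],U["scene"],C["top"],U["top"]))
E
```

```text
scene [(25, [244.5, 258.2]), (15, [227.3, 161.9])]
top [(60, [141.2, 150.4]), (45, [301.0, 270.0])]
rack_from scene 0.75 1638 [281.2 242.3] [ 0.5123 -0.1651  0.02  ]
rack_from top 0.61 2988 [304.7 213.7] [[0.43, -0.103], [0.661, -0.121], [0.656, -0.197], [0.424, -0.178]]
  tri (array([ 0.5445, -0.1433, -0.015 ]), np.float64(0.006264094364781511))
rack_to scene 0.82 1112 [212.9 188.3] [0.5517 0.0914 0.02  ]
rack_to top none
mount_red scene 0.61 208 [311.3 212.4] [ 0.6347 -0.1526  0.02  ]
mount_red top 0.46 225 [308.6 173.6] [ 0.6236 -0.1516  0.02  ]
  tri (array([ 0.6256, -0.1539,  0.0253]), np.float64(0.00791280773674458))
mount_blue scene 0.49 249 [254.3 244.7] [ 0.4702 -0.1285  0.02  ]
mount_blue top 0.63 226 [302.7 253.1] [ 0.4699 -0.1347  0.02  ]
  tri (array([ 0.4687, -0.1328,  0.024 ]), np.float64(0.00403260991246155))
mount_green scene 0.54 252 [273.8 232.1] [ 0.5264 -0.133   0.02  ]
mount_green top 0.67 211 [302.9 223.8] [ 0.5262 -0.137   0.02  ]
  tri (array([ 0.5252, -0.1357,  0.0226]), np.float64(0.002733965262906008))
mount_black scene 0.6 221 [293.2 220.9] [ 0.5834 -0.1406  0.02  ]
mount_black top 0.51 192 [304.2 198. ] [ 0.5761 -0.1413  0.02  ]
  tri (array([ 0.5773, -0.1424,  0.0243]), np.float64(0.004403519638650676))
```

```bash
cat > go.py <<'E'
from h import *
def plan(x,y,z,yaw_close=None):
    """total shift (units) in tool axes & tool-z turn to reach; yaw_close: world angle(deg) of tool y axis mod 180"""
    s=env.get_state();M=rot(s["orientation"]);d=M.T@(np.array([x,y,z])-s["tcp_pos"])/.25
    print("clk",s["clock"],"tcp",np.round(s["tcp_pos"],4),"M",M.round(3).tolist(),"q",np.round(s["joint_pos"],2))
    a=np.degrees(np.arctan2(M[1,1],M[0,1]))
    print("shift units",d.round(3),"tool y angle",round(a,2))
    if yaw_close is not None:
        e=(yaw_close-a+90)%180-90; print("turn about tool z (units)",round(-e/180,4),"deg",round(-e,2))
E
python3 - <<'E'
from go import *
from fit import *
c=shot("top");s=shot("scene")
print([onz(s,u,0).round(3) for u in((440,384),(500,265),(470,300))], [onz(c,u,0).round(3) for u in((487,100),(487,200),(487,288))])
d=yellow(c); 
for a in d[:2]: print(onz(c,a[1],.011).round(4))
L=spotter.cut_out("rack_to","top");print(len(L))
m=cv2.inRange(cv2.cvtColor(c["pixels"],cv2.COLOR_RGB2HSV),(4,100,50),(16,255,255));m[:,:120]=0;m[:140]=0;m[270:]=0;m[:,230:]=0
m=cv2.morphologyEx(m,cv2.MORPH_CLOSE,np.ones((5,5)));n,l,st,ce=cv2.connectedComponentsWithStats(m);i=1+st[1:,4].argmax();print(st[i])
r=cv2.minAreaRect(cv2.findNonZero((l==i).astype(np.uint8)));print([onz(c,q,.011)[:2].round(4).tolist() for q in cv2.boxPoints(r)])
plan(.53,-.14,.231,83.9)
w=shot("wrist","pics/w0.png");print(w["mount"],w["fx"],w["cx"],w["cy"])
E
```

```text
[array([ 0.451, -0.513,  0.   ]), array([ 0.763, -0.512,  0.   ]), array([ 0.636, -0.496,  0.   ])] [array([ 0.767, -0.522,  0.   ]), array([ 0.564, -0.508,  0.   ]), array([ 0.392, -0.496,  0.   ])]
[0.6786 0.1761 0.011 ]
[ 0.4371 -0.1313  0.011 ]
1
[ 131  143   79  112 3362]
[[0.6728, 0.2067], [0.7015, 0.1543], [0.4977, 0.0439], [0.4702, 0.0958]]
clk 2.95 tcp [ 0.1298 -0.5602  0.2313] M [[0.974, 0.226, 0.0], [0.226, -0.974, -0.0], [0.0, 0.0, -1.0]] q [-1.48  0.31  0.05  1.3   0.    1.43]
shift units [ 1.939e+00 -1.276e+00  1.000e-03] tool y angle -76.95
turn about tool z (units) 0.1064 deg 19.15
[[ 5.77560408e-04 -9.60082838e-01 -2.79715231e-01  7.17552759e-02]
 [ 9.99999691e-01  4.05101404e-04  6.74362002e-04  7.63432340e-05]
 [-5.34130352e-04 -2.79715534e-01  9.60082775e-01 -1.43515895e-01]
 [ 0.00000000e+00  0.00000000e+00  0.00000000e+00  1.00000000e+00]] 297.3186396354542 257.9090584206173 189.28531978834826
```

Call:
jog_arm --increments '[[[0.138,-0.091,0,0,0,0,0],[0.138,-0.091,0,0,0,0,0],[0.138,-0.091,0,0,0,0,0],[0.138,-0.091,0,0,0,0,0],[0.138,-0.091,0,0,0,0,0],[0.138,-0.091,0,0,0,0,0],[0.138,-0.091,0,0,0,0,0],[0.138,-0.091,0,0,0,0,0],[0.138,-0.091,0,0,0,0,0],[0.138,-0.091,0,0,0,0,0],[0.138,-0.091,0,0,0,0,0],[0.138,-0.091,0,0,0,0,0],[0.138,-0.091,0,0,0,0,0],[0.138,-0.091,0,0,0,0,0],[0,0,0,0,0,0.0355,0],[0,0,0,0,0,0.0355,0],[0,0,0,0,0,0.0354,0],[0,0,0,0,0,0,0]]]'

```text
clock: 4.8
tcp_pos: [0.5285, -0.1406, 0.2312]
orientation: [0.0, 0.999, -0.053, -0.0]
wrist_force: [0.6, 0.7, 0.1]
finger_gap: 0.0851
grip_force: 0.0
```

```bash
python3 - <<'E'
from go import *
from fit import *
plan(.55,-.14,.231,83.9)
w=shot("wrist","pics/w1.png");s=shot("top")
np.set_printoptions(precision=4,suppress=True)
print([ (a[0],a[1],onz(w,a[1],.011)[:2].round(4)) for a in yellow(w)])
for t in["mount_"+b for b in("blue","green","black","red")]:
  L=spotter.cut_out(t,"wrist")
  for l in L[:2]:
    q=cv2.findNonZero(l["region"].astype(np.uint8));print(t,round(l["conf"],2),len(q),np.round(l["uv"],1),onz(w,l["uv"],.034)[:2])
E
```

```text
clk 4.8 tcp [ 0.5285 -0.1406  0.2312] M [[0.994, -0.106, -0.0], [-0.106, -0.994, -0.0], [-0.0, 0.0, -1.0]] q [-0.41  0.26 -0.03  1.28 -0.    2.84]
shift units [ 0.085 -0.011  0.001] tool y angle -96.09
turn about tool z (units) 0.0001 deg 0.01
[(82, [259.1, 228.9], array([ 0.4396, -0.1328])), (59, [35.6, 90.3], array([0.6805, 0.1731]))]
mount_blue 0.64 604 [258.2 207.7] [ 0.4779 -0.1357]
mount_green 0.67 595 [256.8 167.1] [ 0.5282 -0.1393]
mount_black 0.58 481 [257.1 120.2] [ 0.5826 -0.1455]
mount_black 0.34 5114 [ 76.9 150.8] [0.5789 0.0939]
mount_red 0.46 213 [284.3 204.2] [ 0.479  -0.1677]
```

View pics/w1.png

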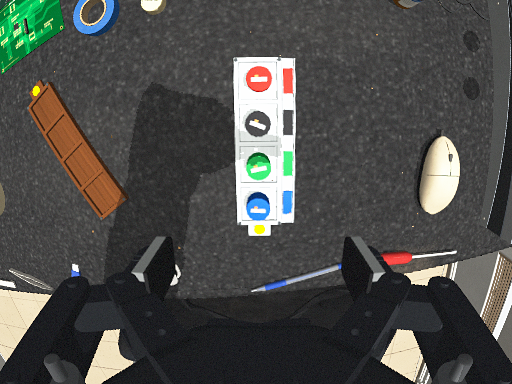

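The wrist view shows the aluminium rack at columns 233–297, rows 57–235, with blue nearest the dot at (259,229), then green, black and red. I'll move in above blue and check from close by.

Call:
jog_arm --increments '[[[-0.053,0.001,0.121,0,0,0,0],[-0.053,0.001,0.121,0,0,0,0],[-0.053,0.001,0.121,0,0,0,0],[-0.052,0.001,0.121,0,0,0,0],[0,0,0,0,0,0,0]]]'

```text
clock: 5.6
tcp_pos: [0.4709, -0.1343, 0.1064]
orientation: [-0.002, 0.999, -0.053, -0.004]
wrist_force: [-0.9, 0.9, 0.3]
finger_gap: 0.0851
grip_force: 0.0
```

```bash
python3 - <<'E'
from go import *
from fit import *
plan(.476,-.136,.013,83.9)
w=shot("wrist","pics/w2.png")
W1=dict(w);W1["o"]=w["o"]+np.array([.5285,-.1406,.2312])-env.get_state()["tcp_pos"] # same attitude
np.set_printoptions(precision=4,suppress=True)
y=yellow(w);print([ (a[0],a[1],onz(w,a[1],.011)[:2].round(4)) for a in y])
print("dot tri",tri(W1,[259.1,228.9],w,y[0][1]))
old={"blue":[258.2,207.7],"green":[256.8,167.1],"black":[257.1,120.2]}
for t in("blue","green","black","red"):
  L=spotter.cut_out("mount_"+t,"wrist")
  for l in L[:1]:
    print(t,round(l["conf"],2),l["region"].sum(),np.round(l["uv"],1),onz(w,l["uv"],.03)[:2],tri(W1,old[t],w,l["uv"]) if t in old else"")
E
```

```text
clk 5.6 tcp [ 0.4709 -0.1343  0.1064] M [[0.994, -0.106, -0.009], [-0.106, -0.994, 0.004], [-0.009, -0.003, -1.0]] q [-0.44  0.23 -0.38  0.97 -0.    2.81]
shift units [0.024 0.006 0.373] tool y angle -96.11
turn about tool z (units) -0.0 deg -0.01
[(200, [260.2, 225.2], array([ 0.4395, -0.1327]))]
dot tri (array([ 0.5607, -0.1438,  0.2884]), np.float64(0.00029871827578627544))
blue 0.59 1383 [258.5 191.2] [ 0.4764 -0.1351] (array([ 0.4957, -0.1367,  0.0928]), np.float64(0.0010142465255020244))
green 0.77 1276 [257.8 125.5] [ 0.5266 -0.1399] (array([ 0.5287, -0.1392,  0.0551]), np.float64(0.0021164579117589773))
black 0.95 1346 [257.8  54. ] [ 0.5794 -0.1456] (array([ 0.5783, -0.1446,  0.0372]), np.float64(0.0018063092588512417))
red 0.85 472 [258.9   7.8] [ 0.6153 -0.1502]
```

View pics/w2.png

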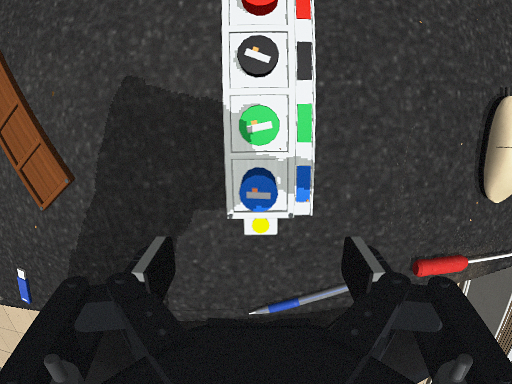

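The close view shows blue at (258,191), green at (258,125) and black at (258,54). The dot at (260,225) gives the same position as before, so blue is at about (0.477, -0.136). The arm was still settling, so I'll let it rest.

Call:
jog_arm --increments '[[[0,0,0,0,0,0,0],[0,0,0,0,0,0,0]]]' --force 40

```text
clock: 6.05
tcp_pos: [0.477, -0.1366, 0.1113]
orientation: [0.0, 0.999, -0.053, 0.001]
wrist_force: [0.4, 0.6, 0.2]
finger_gap: 0.0856
grip_force: 0.0
```

```bash
python3 - <<'E'
from go import *
plan(.477,-.136,.014,83.9)
w=shot("wrist")
w0=[.4395,-.1327,.011]
L=spotter.cut_out("mount_green","wrist")[0];print(onz(w,L["uv"],.034))
E
```

```text
clk 6.05 tcp [ 0.477  -0.1366  0.1113] M [[0.994, -0.106, 0.002], [-0.106, -0.994, -0.001], [0.002, 0.001, -1.0]] q [-0.44  0.23 -0.37  0.97 -0.    2.81]
shift units [-0.001 -0.003  0.389] tool y angle -96.09
turn about tool z (units) 0.0001 deg 0.01
[ 0.5278759  -0.14245982  0.034     ]
```

Call:
jog_arm --increments '[[[0,0,0.11,0,0,0,0],[0,0,0.11,0,0,0,0],[0,0,0.1,0,0,0,0],[0,0,0.045,0,0,0,0],[0,0,0.02,0,0,0,0],[0,0,0,0,0,0,0],[0,0,0,0,0,0,255],[0,0,0,0,0,0,255],[0,0,0,0,0,0,255],[0,0,0,0,0,0,255],[0,0,0,0,0,0,255],[0,0,0,0,0,0,255],[0,0,0,0,0,0,255],[0,0,0,0,0,0,255]]]' --force 40

```text
clock: 7.55
tcp_pos: [0.4764, -0.1365, 0.0148]
orientation: [0.0, 0.999, -0.053, 0.001]
wrist_force: [-1.0, 0.5, 6.0]
finger_gap: 0.0276
grip_force: 39.3
```

Call:
jog_arm --increments '[[[0,0,-0.02,0,0,0,255],[0,0,-0.06,0,0,0,255],[0,0,-0.1,0,0,0,255],[0,0,-0.1,0,0,0,255],[0,0,-0.06,0,0,0,255],[0,0,0,0,0,0,255]]]'

```text
clock: 8.15
tcp_pos: [0.4775, -0.1369, 0.1013]
orientation: [0.001, 0.999, -0.053, 0.002]
wrist_force: [-1.2, 0.2, -0.1]
finger_gap: 0.0277
grip_force: 39.4
```

```bash
python3 - <<'E'
from go import *
plan(.477,-.136,.014,83.9)
w=shot("wrist","pics/w3.png");s=env.get_state();print(s["wrist_force"],s["finger_gap"],s["grip_force"])
E
```

```text
clk 8.15 tcp [ 0.4775 -0.1369  0.1013] M [[0.994, -0.106, 0.004], [-0.106, -0.994, -0.002], [0.004, 0.002, -1.0]] q [-0.44  0.24 -0.38  0.94 -0.    2.81]
shift units [-0.004 -0.004  0.349] tool y angle -96.09
turn about tool z (units) 0.0 deg 0.01
[ 0.21950292 -0.49869716 -0.23965847] 0.027519800292245582 39.43829298019409
```

View pics/w3.png

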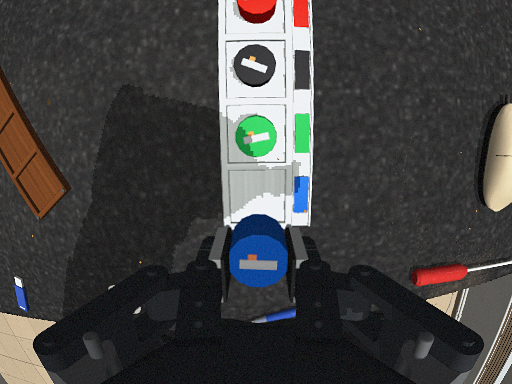

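Blue is held upright and centred, with its top at (258,262). Its pocket at (257,190) is empty. Next I'll turn, then carry it over to the wooden rack.

Call:
jog_arm --increments '[[[0,0,-0.04,0,0,-0.0386,255],[0,0,-0.04,0,0,-0.0386,255],[0,0,0,0,0,-0.0386,255],[0,0,0,0,0,-0.0386,255],[0,0,0,0,0,-0.0386,255],[0.089,-0.119,0,0,0,0,255],[0.09,-0.119,0,0,0,0,255],[0.09,-0.119,0,0,0,0,255],[0.089,-0.119,0,0,0,0,255],[0.089,-0.119,0,0,0,0,255],[0.089,-0.118,0,0,0,0,255],[0,0,0,0,0,0,255],[0,0,0,0,0,0,255],[0,0,0,0,0,0,255]]]'

```text
clock: 9.6
tcp_pos: [0.5073, 0.0838, 0.1181]
orientation: [-0.0, 0.969, 0.247, -0.001]
wrist_force: [0.1, -0.3, -0.4]
finger_gap: 0.0275
grip_force: 39.5
```

```bash
python3 - <<'E'
from go import *
from fit import *
plan(.5094,.0838,.015,118.7)
w=shot("wrist","pics/w4.png")
t=env.get_state()["tcp_pos"]
print("held top",onz(w,(258,263),t[2]+.019)-t)
print([ (a[0],a[1],onz(w,a[1],.011)[:2].round(4)) for a in yellow(w)])
for f in(spotter.landmark_of,spotter.cut_out):
  for l in f("rack_to","wrist")[:1]: print(l["conf"],l["uv"],onz(w,l["uv"],.006))
E
```

```text
clk 9.6 tcp [0.5073 0.0838 0.1181] M [[0.878, 0.479, -0.002], [0.479, -0.878, -0.0], [-0.002, -0.0, -1.0]] q [ 0.01  0.26 -0.31  1.   -0.    2.65]
shift units [0.008 0.004 0.412] tool y angle -61.39
turn about tool z (units) -0.0005 deg -0.09
held top [-0.00118506 -0.00071272  0.019     ]
[]
0.62 [262.7, 91.9] [0.58206175 0.11954403 0.006     ]
0.88 [262.4, 104.3] [0.57258807 0.11464387 0.006     ]
```

View pics/w4.png

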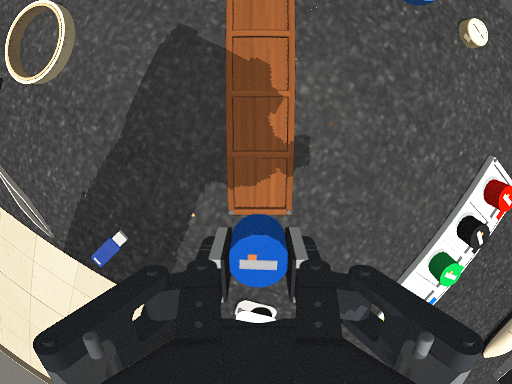

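The wooden rack fills columns 228–295, aligned with the image. Its near end is at row 214 and its dividers at rows 154, 93 and 33. I'll turn those into positions.

```bash
python3 - <<'E'
from go import *
w=shot("wrist")
u=np.array([.877,.480])
for uv,y in(((260,213),-.107),((262,154),-.052),((263,93),0),((264,33),.052),((228,213),0),((291,213),0),((227,93),0),((295,93),0)):
    p=onz(w,uv,.011)[:2]; print(uv,p.round(4),"->pocket -78:",(p-u*(y+.078)).round(4))
E
```

```text
(260, 213) [0.4879 0.0698] ->pocket -78: [0.5134 0.0838]
(262, 154) [0.5359 0.0941] ->pocket -78: [0.5131 0.0816]
(263, 93) [0.5819 0.1183] ->pocket -78: [0.5135 0.0809]
(264, 33) [0.6278 0.1424] ->pocket -78: [0.5138 0.08  ]
(228, 213) [0.474  0.0953] ->pocket -78: [0.4056 0.0578]
(291, 213) [0.5013 0.0451] ->pocket -78: [0.4329 0.0076]
(227, 93) [0.5678 0.1448] ->pocket -78: [0.4994 0.1073]
(295, 93) [0.595 0.095] ->pocket -78: [0.5266 0.0576]
```

Call:
jog_arm --increments '[[[0.018,0.013,0,0,0,0,255],[0,0,0.11,0,0,0,255],[0,0,0.11,0,0,0,255],[0,0,0.1,0,0,0,255],[0,0,0.05,0,0,0,255],[0,0,0.02,0,0,0,255],[0,0,0,0,0,0,255],[0,0,0,0,0,0,255],[0,0,0,0,0,0,255]]]'

```text
clock: 10.7
tcp_pos: [0.5147, 0.0837, 0.0227]
orientation: [0.0, 0.969, 0.247, 0.001]
wrist_force: [0.2, -1.4, -0.0]
finger_gap: 0.0279
grip_force: 39.5
```

Call:
jog_arm --increments '[[[-0.006,0,0.012,0,0,0,255],[0,0,0.01,0,0,0,255],[0,0,0.006,0,0,0,255],[0,0,0.002,0,0,0,255],[0,0,0,0,0,0,255],[0,0,0,0,0,0,255]]]'

```text
clock: 11.3
tcp_pos: [0.5122, 0.083, 0.0148]
orientation: [0.0, 0.969, 0.247, 0.0]
wrist_force: [-2.9, 0.1, 8.8]
finger_gap: 0.0277
grip_force: 40.4
```

Call:
jog_arm --increments '[[[0,0,0,0,0,0,60],[0,0,0,0,0,0,60],[0,0,0,0,0,0,60],[0,0,0,0,0,0,60],[0,0,-0.06,0,0,0,60],[0,0,-0.1,0,0,0,60],[0,0,-0.12,0,0,0,60],[0,0,-0.12,0,0,0,60],[0,0,0,0,0,0,60],[0,0,0,0,0,0,60]]]'

```text
clock: 12.3
tcp_pos: [0.5128, 0.083, 0.1145]
orientation: [0.0, 0.969, 0.247, 0.001]
wrist_force: [-0.8, 0.5, -1.7]
finger_gap: 0.0653
grip_force: 0.0
```

```bash
python3 - <<'E'
from go import *
plan(.528,-.1415,.11,83.9)
w=shot("wrist","pics/w5.png");print(env.get_state()["finger_gap"])
E
```

```text
clk 12.3 tcp [0.5128 0.083  0.1145] M [[0.878, 0.479, 0.002], [0.479, -0.878, -0.0], [0.002, 0.001, -1.0]] q [ 0.01  0.27 -0.31  0.99 -0.    2.65]
shift units [-0.377  0.817  0.018] tool y angle -61.36
turn about tool z (units) 0.193 deg 34.74
0.06513053292898506
```

View pics/w5.png

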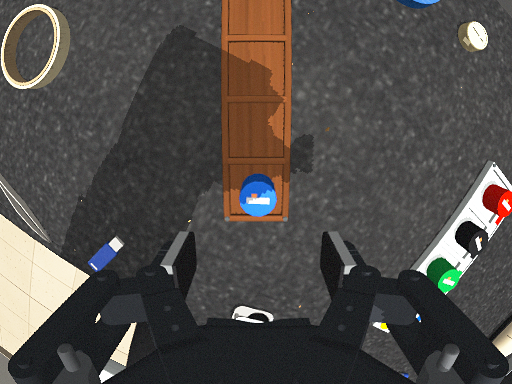

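Blue stands flat and centred in its pocket at (258,195). Green is next.

Call:
jog_arm --increments '[[[-0.063,0.136,0,0,0,0,60],[-0.063,0.136,0,0,0,0,60],[-0.063,0.136,0,0,0,0,60],[-0.063,0.136,0,0,0,0,60],[-0.063,0.136,0,0,0,0,60],[-0.062,0.137,0,0,0,0,60],[0,0,0,0,0,0.0386,60],[0,0,0,0,0,0.0386,60],[0,0,0,0,0,0.0386,60],[0,0,0,0,0,0.0386,60],[0,0,0,0,0,0.0386,60],[0,0,0.08,0,0,0,60],[0,0,0.08,0,0,0,60],[0,0,0.05,0,0,0,60],[0,0,0,0,0,0,60],[0,0,0,0,0,0,60],[0,0,0,0,0,0,60]]]'

```text
clock: 14.05
tcp_pos: [0.5279, -0.1416, 0.0621]
orientation: [0.0, 0.999, -0.053, 0.0]
wrist_force: [1.4, -0.3, 0.5]
finger_gap: 0.0653
grip_force: 0.0
```

```bash
python3 - <<'E'
from go import *
plan(.528,-.1415,.0148,83.9)
w=shot("wrist")
for t in("green","black"):
  for l in spotter.cut_out("mount_"+t,"wrist")[:1]: print(t,l["conf"],onz(w,l["uv"],.03))
E
```

```text
clk 14.05 tcp [ 0.5279 -0.1416  0.0621] M [[0.994, -0.106, 0.001], [-0.106, -0.994, -0.0], [0.001, 0.0, -1.0]] q [-0.41  0.37 -0.31  0.89 -0.    2.84]
shift units [-0.    -0.001  0.189] tool y angle -96.1
turn about tool z (units) 0.0 deg 0.0
green 0.66 [ 0.52843622 -0.14077287  0.03      ]
black 0.96 [ 0.58162111 -0.14654852  0.03      ]
```

Call:
jog_arm --increments '[[[0,0,0.09,0,0,0,60],[0,0,0.07,0,0,0,60],[0,0,0.029,0,0,0,60],[0,0,0,0,0,0,60],[0,0,0,0,0,0,255],[0,0,0,0,0,0,255],[0,0,0,0,0,0,255],[0,0,0,0,0,0,255],[0,0,0,0,0,0,255],[0,0,0,0,0,0,255],[0,0,0,0,0,0,255]]]'

```text
clock: 15.3
tcp_pos: [0.5284, -0.1418, 0.0155]
orientation: [0.0, 0.999, -0.053, 0.001]
wrist_force: [-0.3, 0.1, 6.2]
finger_gap: 0.0279
grip_force: 39.4
```

Call:
jog_arm --increments '[[[0,0,-0.02,0,0,0,255],[0,0,-0.06,0,0,0,255],[0,0,-0.1,0,0,0,255],[0,0,-0.1,0,0,0,255],[0,0,-0.1,0,0,-0.0386,255],[0,0,0,0,0,-0.0386,255],[0,0,0,0,0,-0.0386,255],[0,0,0,0,0,-0.0386,255],[0,0,0,0,0,-0.0386,255],[0,0,0,0,0,0,255]]]'

```text
clock: 16.3
tcp_pos: [0.5272, -0.1413, 0.1094]
orientation: [-0.0, 0.969, 0.247, -0.0]
wrist_force: [0.6, 0.2, -0.7]
finger_gap: 0.0276
grip_force: 39.4
```

```bash
python3 - <<'E'
from go import *
plan(.5588,.1073,.11,118.7)
E
```

```text
clk 16.3 tcp [ 0.5272 -0.1413  0.1094] M [[0.877, 0.48, -0.0], [0.48, -0.877, 0.0], [-0.0, -0.0, -1.0]] q [-0.41  0.32 -0.25  1.   -0.    2.23]
shift units [ 0.588 -0.812 -0.003] tool y angle -61.34
turn about tool z (units) -0.0002 deg -0.04
```

Call:
jog_arm --increments '[[[0.084,-0.116,0,0,0,0,255],[0.084,-0.116,0,0,0,0,255],[0.084,-0.116,0,0,0,0,255],[0.084,-0.116,0,0,0,0,255],[0.084,-0.116,0,0,0,0,255],[0.084,-0.116,0,0,0,0,255],[0.084,-0.116,0,0,0,0,255],[0,0,0.06,0,0,0,255],[0,0,0.1,0,0,0,255],[0,0,0.1,0,0,0,255],[0,0,0.06,0,0,0,255],[0,0,0.025,0,0,0,255],[0,0,0,0,0,0,255],[0,0,0,0,0,0,255],[0,0,0,0,0,0,255]]]'

```text
clock: 17.8
tcp_pos: [0.5601, 0.1072, 0.0242]
orientation: [0.0, 0.969, 0.247, 0.001]
wrist_force: [-0.2, 0.4, 0.2]
finger_gap: 0.0276
grip_force: 39.5
```

Call:
jog_arm --increments '[[[-0.003,0,0.014,0,0,0,255],[0,0,0.011,0,0,0,255],[0,0,0.007,0,0,0,255],[0,0,0.003,0,0,0,255],[0,0,0,0,0,0,255],[0,0,0,0,0,0,255]]]'

```text
clock: 18.4
tcp_pos: [0.5585, 0.1068, 0.0155]
orientation: [0.0, 0.969, 0.247, 0.0]
wrist_force: [-4.1, -0.9, 10.1]
finger_gap: 0.0279
grip_force: 40.5
```

Call:
jog_arm --increments '[[[0,0,0,0,0,0,60],[0,0,0,0,0,0,60],[0,0,0,0,0,0,60],[0,0,0,0,0,0,60],[0,0,-0.06,0,0,0,60],[0,0,-0.1,0,0,0,60],[0,0,-0.12,0,0,0,60],[0,0,-0.12,0,0,0,60],[0,0,0,0,0,0,60],[0,0,0,0,0,0,60]]]'

```text
clock: 19.4
tcp_pos: [0.5591, 0.1069, 0.1148]
orientation: [0.0, 0.969, 0.247, 0.001]
wrist_force: [-0.2, 0.6, -0.2]
finger_gap: 0.0652
grip_force: 0.0
```

Call:
jog_arm --increments '[[[-0.058,0.133,0,0,0,0,60],[-0.058,0.133,0,0,0,0,60],[-0.058,0.133,0,0,0,0,60],[-0.058,0.133,0,0,0,0,60],[-0.058,0.133,0,0,0,0,60],[-0.059,0.132,0,0,0,0,60],[-0.059,0.132,0,0,0,0,60],[0,0,0,0,0,0.0386,60],[0,0,0,0,0,0.0386,60],[0,0,0,0,0,0.0386,60],[0,0,0,0,0,0.0386,60],[0,0,0,0,0,0.0386,60],[0,0,0.08,0,0,0,60],[0,0,0.08,0,0,0,60],[0,0,0.05,0,0,0,60],[0,0,0,0,0,0,60],[0,0,0,0,0,0,60],[0,0,0,0,0,0,60]]]'

```text
clock: 21.2
tcp_pos: [0.5809, -0.1461, 0.0625]
orientation: [0.0, 0.999, -0.053, 0.001]
wrist_force: [0.9, 0.1, 0.0]
finger_gap: 0.0651
grip_force: 0.0
```

```bash
python3 - <<'E'
from go import *
plan(.5805,-.146,.0148,83.9)
w=shot("wrist");t=shot("top","pics/t2.png")
for t in("black","red"):
  for l in spotter.cut_out("mount_"+t,"wrist")[:1]: print(t,l["conf"],onz(w,l["uv"],.03))
E
```

```text
clk 21.2 tcp [ 0.5809 -0.1461  0.0625] M [[0.994, -0.106, 0.001], [-0.106, -0.994, -0.001], [0.001, 0.0, -1.0]] q [-0.38  0.46 -0.17  0.94 -0.    2.87]
shift units [-0.002 -0.     0.191] tool y angle -96.1
turn about tool z (units) 0.0 deg 0.0
black 0.92 [ 0.5836842  -0.14543371  0.03      ]
red 0.77 [ 0.63071243 -0.15324011  0.03      ]
```

Call:
jog_arm --increments '[[[0,0,0.09,0,0,0,60],[0,0,0.07,0,0,0,60],[0,0,0.03,0,0,0,60],[0,0,0,0,0,0,60],[0,0,0,0,0,0,255],[0,0,0,0,0,0,255],[0,0,0,0,0,0,255],[0,0,0,0,0,0,255],[0,0,0,0,0,0,255],[0,0,0,0,0,0,255],[0,0,0,0,0,0,255]]]'

```text
clock: 22.5
tcp_pos: [0.5813, -0.1463, 0.0156]
orientation: [0.0, 0.999, -0.053, 0.001]
wrist_force: [0.2, -1.6, 5.5]
finger_gap: 0.0275
grip_force: 39.6
```

Call:
jog_arm --increments '[[[0,0,-0.02,0,0,0,255],[0,0,-0.06,0,0,0,255],[0,0,-0.1,0,0,0,255],[0,0,-0.1,0,0,0,255],[0,0,-0.1,0,0,-0.0386,255],[0,0,0,0,0,-0.0386,255],[0,0,0,0,0,-0.0386,255],[0,0,0,0,0,-0.0386,255],[0,0,0,0,0,-0.0386,255],[0,0,0,0,0,0,255]]]'

```text
clock: 23.5
tcp_pos: [0.58, -0.1458, 0.1092]
orientation: [-0.0, 0.969, 0.247, -0.0]
wrist_force: [0.4, -0.2, -0.3]
finger_gap: 0.0274
grip_force: 39.4
```

```bash
python3 - <<'E'
from go import *
plan(.6042,.1313,.024,118.7)
w=shot("wrist","pics/w6.png")
E
```

```text
clk 23.5 tcp [ 0.58   -0.1458  0.1092] M [[0.878, 0.48, -0.001], [0.48, -0.878, 0.0], [-0.0, -0.0, -1.0]] q [-0.38  0.42 -0.11  1.05 -0.    2.26]
shift units [ 0.617 -0.926  0.341] tool y angle -61.34
turn about tool z (units) -0.0002 deg -0.04
```

View pics/w6.png

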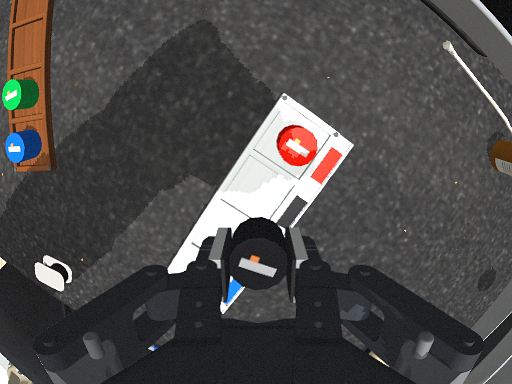

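Black is held upright, with its top at (258,265). Blue and green stand upright in the wooden rack at (25,145) and (22,95), and red is still in place.

Call:
jog_arm --increments '[[[0.087,-0.132,0,0,0,0,255],[0.087,-0.132,0,0,0,0,255],[0.087,-0.132,0,0,0,0,255],[0.087,-0.132,0,0,0,0,255],[0.087,-0.132,0,0,0,0,255],[0.088,-0.133,0,0,0,0,255],[0.088,-0.133,0,0,0,0,255],[0,0,0.06,0,0,0,255],[0,0,0.1,0,0,0,255],[0,0,0.1,0,0,0,255],[0,0,0.06,0,0,0,255],[0,0,0.025,0,0,0,255],[0,0,0,0,0,0,255],[0,0,0,0,0,0,255],[0,0,0,0,0,0,255]]]'

```text
clock: 25.05
tcp_pos: [0.6044, 0.1305, 0.0243]
orientation: [0.0, 0.969, 0.247, 0.001]
wrist_force: [-0.2, -0.6, -1.4]
finger_gap: 0.0277
grip_force: 39.5
```

Call:
jog_arm --increments '[[[0,0,0.014,0,0,0,255],[0,0,0.011,0,0,0,255],[0,0,0.007,0,0,0,255],[0,0,0.003,0,0,0,255],[0,0,0,0,0,0,255],[0,0,0,0,0,0,255]]]'

```text
clock: 25.65
tcp_pos: [0.6035, 0.1305, 0.0156]
orientation: [0.0, 0.969, 0.247, 0.0]
wrist_force: [-3.4, -0.1, 8.4]
finger_gap: 0.0275
grip_force: 40.4
```

Call:
jog_arm --increments '[[[0,0,0,0,0,0,60],[0,0,0,0,0,0,60],[0,0,0,0,0,0,60],[0,0,0,0,0,0,60],[0,0,-0.06,0,0,0,60],[0,0,-0.1,0,0,0,60],[0,0,-0.12,0,0,0,60],[0,0,-0.12,0,0,0,60],[0,0,0,0,0,0,60],[0,0,0,0,0,0,60]]]'

```text
clock: 26.65
tcp_pos: [0.604, 0.1306, 0.1149]
orientation: [0.0, 0.969, 0.247, 0.001]
wrist_force: [0.1, -0.1, -0.1]
finger_gap: 0.0654
grip_force: 0.0
```

Call:
jog_arm --increments '[[[-0.063,0.149,0,0,0,0,60],[-0.063,0.149,0,0,0,0,60],[-0.063,0.149,0,0,0,0,60],[-0.063,0.149,0,0,0,0,60],[-0.064,0.15,0,0,0,0,60],[-0.064,0.15,0,0,0,0,60],[-0.064,0.15,0,0,0,0,60],[0,0,0,0,0,0.0386,60],[0,0,0,0,0,0.0386,60],[0,0,0,0,0,0.0386,60],[0,0,0,0,0,0.0386,60],[0,0,0,0,0,0.0386,60],[0,0,0.08,0,0,0,60],[0,0,0.08,0,0,0,60],[0,0,0.05,0,0,0,60],[0,0,0,0,0,0,60],[0,0,0,0,0,0,60],[0,0,0,0,0,0,60]]]'

```text
clock: 28.45
tcp_pos: [0.6319, -0.1524, 0.0625]
orientation: [0.0, 0.999, -0.053, 0.001]
wrist_force: [-0.1, -0.1, 0.7]
finger_gap: 0.0651
grip_force: 0.0
```

```bash
python3 - <<'E'
from go import *
plan(.632,-.152,.0148,83.9)
w=shot("wrist","pics/w7.png")
for t in("red",):
  for l in spotter.cut_out("mount_"+t,"wrist")[:1]: print(t,l["conf"],l["uv"],onz(w,l["uv"],.03))
E
```

```text
clk 28.45 tcp [ 0.6319 -0.1524  0.0625] M [[0.994, -0.106, 0.001], [-0.106, -0.994, -0.001], [0.001, 0.0, -1.0]] q [-0.36  0.55 -0.02  1.   -0.    2.89]
shift units [ 0.    -0.002  0.191] tool y angle -96.1
turn about tool z (units) -0.0 deg -0.0
red 0.56 [261.5, 219.0] [ 0.63244682 -0.15476988  0.03      ]
```

Call:
jog_arm --increments '[[[0,0,0.09,0,0,0,60],[0,0,0.07,0,0,0,60],[0,0,0.03,0,0,0,60],[0,0,0,0,0,0,60],[0,0,0,0,0,0,255],[0,0,0,0,0,0,255],[0,0,0,0,0,0,255],[0,0,0,0,0,0,255],[0,0,0,0,0,0,255],[0,0,0,0,0,0,255],[0,0,0,0,0,0,255]]]'

```text
clock: 29.65
tcp_pos: [0.6323, -0.1526, 0.0157]
orientation: [0.0, 0.999, -0.053, 0.001]
wrist_force: [0.1, -0.3, 6.7]
finger_gap: 0.028
grip_force: 39.7
```

Call:
jog_arm --increments '[[[0,0,-0.02,0,0,0,255],[0,0,-0.06,0,0,0,255],[0,0,-0.1,0,0,0,255],[0,0,-0.1,0,0,0,255],[0,0,-0.1,0,0,-0.0386,255],[0,0,0,0,0,-0.0386,255],[0,0,0,0,0,-0.0386,255],[0,0,0,0,0,-0.0386,255],[0,0,0,0,0,-0.0386,255],[0,0,0,0,0,0,255]]]'

```text
clock: 30.65
tcp_pos: [0.6309, -0.1521, 0.1091]
orientation: [-0.0, 0.969, 0.247, -0.0]
wrist_force: [-0.4, -0.4, 0.1]
finger_gap: 0.0278
grip_force: 39.4
```

```bash
python3 - <<'E'
from go import *
plan(.6495,.1555,.024,118.7)
E
```

```text
clk 30.65 tcp [ 0.6309 -0.1521  0.1091] M [[0.878, 0.48, -0.001], [0.48, -0.878, 0.0], [-0.001, -0.001, -1.0]] q [-0.36  0.51  0.04  1.1  -0.    2.28]
shift units [ 0.655 -1.044  0.341] tool y angle -61.34
turn about tool z (units) -0.0002 deg -0.04
```

Call:
jog_arm --increments '[[[0.081,-0.13,0,0,0,0,255],[0.081,-0.13,0,0,0,0,255],[0.081,-0.13,0,0,0,0,255],[0.081,-0.13,0,0,0,0,255],[0.082,-0.131,0,0,0,0,255],[0.082,-0.131,0,0,0,0,255],[0.082,-0.131,0,0,0,0,255],[0.082,-0.131,0,0,0,0,255],[0,0,0,0,0,0,255],[0,0,0,0,0,0,255],[0,0,0,0,0,0,255]]]'

```text
clock: 31.75
tcp_pos: [0.6491, 0.1542, 0.1091]
orientation: [0.0, 0.969, 0.246, -0.0]
wrist_force: [0.6, -0.2, 0.2]
finger_gap: 0.0276
grip_force: 39.5
```

```bash
python3 - <<'E'
from go import *
from fit import *
plan(.6495,.1555,.024,118.7)
w=shot("wrist","pics/w8.png")
for a in yellow(w)[:2]: print(a,onz(w,a[1],.011))
E
```

```text
clk 31.75 tcp [0.6491 0.1542 0.1091] M [[0.879, 0.478, -0.001], [0.478, -0.879, -0.001], [-0.001, 0.0, -1.0]] q [ 0.11  0.55  0.1   1.13 -0.    2.76]
shift units [ 0.004 -0.004  0.34 ] tool y angle -61.47
turn about tool z (units) -0.0009 deg -0.17
(301, [252.7, 144.8]) [0.68155989 0.17624918 0.011     ]
```

View pics/w8.png

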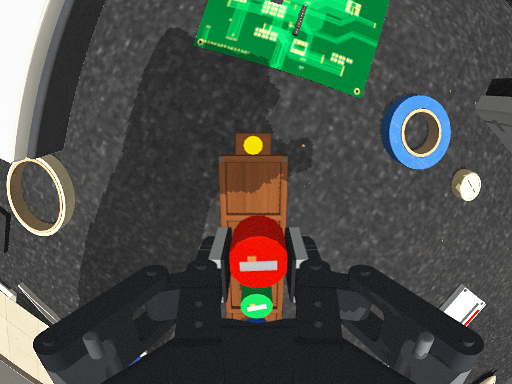

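Red is held, with its top at (258,262). The last pocket, next to the dot at (253,145), is free, and the dot puts it at about (0.648, 0.157). I'll correct by about 2 mm and lower.

Call:
jog_arm --increments '[[[0.002,-0.009,0.06,0,0,0,255],[0,0,0.1,0,0,0,255],[0,0,0.1,0,0,0,255],[0,0,0.06,0,0,0,255],[0,0,0.021,0,0,0,255],[0,0,0,0,0,0,255],[0,0,0,0,0,0,255],[0,0,0,0,0,0,255]]]'

```text
clock: 32.6
tcp_pos: [0.6497, 0.1569, 0.0254]
orientation: [0.0, 0.969, 0.247, 0.001]
wrist_force: [-0.5, 0.6, -0.2]
finger_gap: 0.0279
grip_force: 39.5
```

Call:
jog_arm --increments '[[[0,0,0.016,0,0,0,255],[0,0,0.012,0,0,0,255],[0,0,0.008,0,0,0,255],[0,0,0.003,0,0,0,255],[0,0,0,0,0,0,255],[0,0,0,0,0,0,255]]]'

```text
clock: 33.2
tcp_pos: [0.6486, 0.1573, 0.0157]
orientation: [0.0, 0.969, 0.247, 0.0]
wrist_force: [-3.1, -1.0, 8.4]
finger_gap: 0.0279
grip_force: 40.4
```

Red is seated. I'll release, lift and back off to check.

Call:
jog_arm --increments '[[[0,0,0,0,0,0,60],[0,0,0,0,0,0,60],[0,0,0,0,0,0,60],[0,0,0,0,0,0,60],[0,0,-0.06,0,0,0,60],[0,0,-0.1,0,0,0,60],[0,0,-0.12,0,0,0,60],[0,0,-0.15,0,0,0,60],[-0.15,0,-0.1,0,0,0,60],[-0.18,0,0,0,0,0,60],[-0.18,0,0,0,0,0,60],[-0.15,0,0,0,0,0,60],[0,0,0,0,0,0,60],[0,0,0,0,0,0,60],[0,0,0,0,0,0,60]]]'

```text
clock: 34.7
tcp_pos: [0.5055, 0.0783, 0.1479]
orientation: [0.0, 0.969, 0.247, 0.001]
wrist_force: [0.3, -0.5, -1.1]
finger_gap: 0.0655
grip_force: 0.0
```

```bash
python3 - <<'E'
from go import *
w=shot("wrist","pics/w9.png")
E
```

```text
(no output)
```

View pics/w9.png

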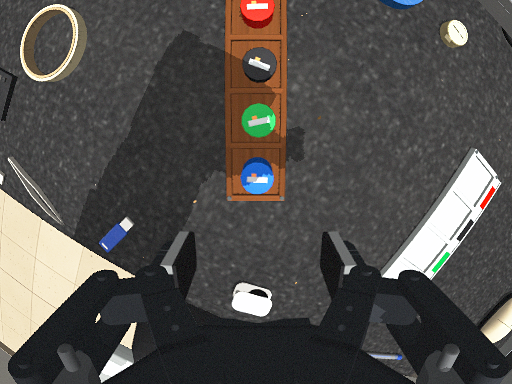

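All four stand upright in their own pockets: blue (257,176), green (259,120), black (259,63) and red (257,8), with red at the dot end. That is the reverse order asked for.

```bash
python3 -c "
from workcell import ticket
print(ticket.hand_in())"
```

```text
the job is handed in; nothing more can be done
None
```

I moved all four specimens to the wooden rack in reverse order (blue farthest from its dot, then green, black, and red nearest), each upright in its own pocket and released, and handed the job in at about 35 s; no verdict was returned.

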